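Pull and present the fume filter

TASK

The fume filter is due for inspection. Take the copper bar off the filter box's cover flap and lay it lengthways along the middle of its narrow raised rail, let go of it, then swing the flap up until it stands open by itself. Draw out the filter plate with the blue tab (leave the red-tabbed one in its slot) and finish while still holding it still and upright over the inspection stand, centred in front of the lit panel with its broad face square to the panel and clear of everything else; do not drop the bar onto the bench, leave the rest of the clutter where it is, and leave the bar on its rail and the flap open.

Things in the scene. Friction and masses are not known exactly. Their poses are not given: they have to be found in the camera images.
- box: Yellow fixed filter box under a flap, 144 (x) x 210 (y) x 120 high, walls and floor 5 thick; a black hose spigot (radius 46) sticks out 70 from its +x side, 55 up. Origin: centre of its underside; x points from the flap's handle side to its hinge side. Two upright slots hold the two cassettes, centred at x = 0, y = -45 and y = +45; which is in which varies.
- flap (a joint): Hinge of the aluminium cover flap on top of the box, rad: 0 shut, 1.57 standing upright, 1.85 stop. The flap (146 x 212 x 4, 0.3 kg) covers the whole top, turns up about the box's upper +x edge and, by hinge friction, stays where it is left (about 4 N at the handle to move it).
- flap_hinge (a point): Point on the hinge axis (the axis runs along the box's y), at the middle of the flap, at x = +74, z = 120 in the box frame.
- flap_handle (a point): Middle of the flap's black bow handle: a round bar 10 in diameter and 80 long parallel to the hinge, 34 above the flap's upper face (38 above the hinge axis), 130 from the hinge; its two posts are at its ends. It is fixed to the flap and turns with it. 34 of room beneath its centre when shut.
- bar: Loose copper backing bar, 24 (x) x 120 (y, its length) x 16 high, 0.3 to 0.55 kg, lying flat on the shut flap (flap upper face 124 above the bench). Origin: centre of its underside.
- rest_top (a point): Centre of the top face of the fixed narrow steel rail that the bar belongs on: 28 wide (its x), 150 long (its y), 80 above the bench, 6 thick, on a thin web and a foot 90 x 130 x 8. No lips. The bar is to lie with its length along the rail's y.
- filter: Loose filter plate to pull: aluminium frame, white pleats, 120 (x) x 16 (y, thickness) x 80 high, 0.17 to 0.33 kg; blue grip tab amid its top edge, 36 (x) x 12 (y), 79 to 108 above the underside. Origin: centre of its underside. Broad faces look along +-y. It stands on the box floor, with play of 2 each side across and 7 lengthways, draws straight up and is free once its underside is over 120 up.
- filter_center (a point): Centre of the filter plate's 120 x 80 face, 40 above its underside.
- filter_tab (a point): Grip point in the filter's blue tab, 100 above its underside, 8 below the tab's top.
- screen: Loose spark screen in the other slot, same shape and sizes as the filter but dark faces and a red tab; stays in its slot. Origin: centre of its underside.
- stand: Fixed inspection stand: black tray 150 (x) x 170 (y) x 8 with 6 high side rims, and an upright lit panel, 170 wide (y), 12 thick, top 160 above the bench, along its -x edge; the lit face is at x = -62 and looks along +x. Origin: centre of its underside.
- view (a point): Point over the middle of the stand's tray, 62 in front of the lit face and 95 above the bench: the filter's centre is to be held here.
- spray_bottle: Loose spray bottle, radius 36, 176 high, upright beyond the box; leave alone. Origin: centre of its underside.
- cowls: Loose stack of square aluminium cowls, 150 x 150 x 90 high, beyond the box; leave alone. Origin: centre of its underside.
- wire_brush: Loose wooden block brush with brass bristles, 130 (x) x 28 x 26 high, lying on the bench beyond the box; leave alone. Origin: centre of its underside.
Not all that is in view belongs to the job. Several things have the shape of the bar; the one meant has the colours described above.

How it is judged:
By the outcome, as a careful person would: the job done as asked, in the order asked, and still so for the second after the job is handed in, while the arm keeps its last pose, push and grip.
It also fails if it takes over 72 s, if anything falls off the work surface, if the arm or the gripper's body presses on something with over 40 N, if the wrist force passes 120 N, or if a joint passes its speed limit or range.

ROBOT

A 7-joint arm with a two-finger parallel gripper is mounted at the origin on the work surface. World frame = base frame: x ahead of the robot, y to its left, z up, the work surface at z = 0. Lengths are in m, angles in rad, forces in N, time in s.
With the tool pointing down it reaches from about 0.425 to 1.025 m from the base axis. Payload 3.6 kg.
Tool frame: the origin (TCP) lies midway between the tips of the shut fingers; the grasp point (between the pads) lies 19 mm behind it; z points along the fingers, y is the line along which they close (so a half turn about z gives the same grasp; the last joint's range is limited). The gripper opens to 85 mm and grips with 20 to 120 N. Pads are 22 mm wide; open, the fingers measure 114 mm over their backs; the gripper's body (76 mm by 85 mm) begins 54 mm behind the grasp point. The pads swing forward as they close: fully open they stand 13 mm farther back than shut.
Start: joints at [-1.367, 0.591, 0.048, 1.609, -0.033, 0.943, -0.034], TCP at [0.213, 0.693, 0.231] pointing down, gripper open.
Joint ranges: [-2.69, 2.69], [-0.47, 2.24], [-1.27, 1.36], [0.19, 2.51], [-1.53, 4.68], [0.08, 2.07], [-3.09, 3.09]. Speed limits (rad/s): [2.57, 2.57, 3.14, 3.14, 3.14, 3.14, 3.14].

INTERFACE

Orientations are given as a rotation vector (axis times angle).
In Python, from plant import arm gives the robot as it stands.
- The arm moves only by the tool step_arm, never from a script. Its argument "motion" is a list of rows, each a list of 7 numbers: the shift along the world's x, y, z in mm, then the turn, a rotation vector about the world's x, y, z in degrees, then the finger opening in mm, from 0 to 85.4. In form: [[tx, ty, tz, rx, ry, rz, claw], ...]. A call has 1 to 12 rows; each row shifts and turns the commanded pose from where the row before left it; what a row does not reach is not made up. A row lasts 1/10 s, in which the tool goes at most 50 mm and 8.59 degrees, less where a joint would pass 70% of its speed; a pose out of reach is approached as far as the arm can. A call with a gripper value outside its range is refused whole. The fingers move at their own pace and stop on an object; the grip force is fixed at half the most. Time passes only in rows, so rows that do not move let the fingers close. It gives the time, the measured TCP pose, the force, the opening and the grip force at its end, in the units of the state.
- arm.read_state(): the state, without advancing time (a new reading comes with each control period).
- arm.camera(name): name is "side" or "top" or "wrist"; returns a dict with "pixels" (420x560x3 uint8, red, green, blue), "depth" (420x560 float32, m along the optical axis (not along the pixel's ray), 0 where there is no reading), "fx", "fy", "cx", "cy" (pixels), "world_to_cam" (4x4, takes a point from world to camera coordinates). Camera axes: x right, y down, z forward; pixel columns grow to the right and rows downward; lengths in m; the calibration is good to about 2 mm. A picture is of the moment at which its call begins.
- arm.job_done(): hands the job in; it is judged then, once.
The state is a dict: "time": time; "qpos": joint angles; "joint_velocities": joint speeds; "joint_efforts": joint torques, N m; "tool_pos": TCP position; "ee_rot": TCP orientation; "force": force on the tool from outside, world axes, zero at the start; "ft_torque": the same for the moment, N m; "opening": opening from 0.0 (shut) to 1.0 (fully open); "finger_force": force on a finger pad.
Only numpy, scipy, OpenCV 4.12 (cv2) and the standard library are available. Lean on these libraries where they do the work, as an engineer would, in place of code of your own. Each camera call takes 0.05 s, during which the arm holds its last target. There are 200 camera calls.

## Working session

There is one attempt and no reset: what is moved stays moved. The work goes in short steps, Python scripts to look and compute and a tool call to move; the robot and the scene stay as the last step left them, time stands still between calls to the robot, and variables do not carry over. Pictures are saved under pics/ and viewed, at most 10 in all, crops included, and the job is handed in when it is done.

Besides the shell and the picture viewer there is one more tool, called after "Call:" as name([rows], argument=value, ...), one row to a line, values as JSON. step_arm: Moves the arm, as the interface text tells. Its arguments: {"type":"object","properties":{"motion":{"type":"array"}},"required":["motion"]}

```bash
ls; mkdir -p pics
python3 - <<'E'
from plant import arm
import cv2,numpy as np
s=arm.read_state();print(s['time'],s['tool_pos'],s['ee_rot'],s['opening'])
for n in ['side','top']:
    c=arm.camera(n);cv2.imwrite(f'pics/{n}0.png',cv2.cvtColor(c['pixels'],cv2.COLOR_RGB2BGR));np.savez(f'{n}0.npz',**c)
    print(n,c['fx'],c['cx'],c['cy'],np.round(c['world_to_cam'],3).tolist())
E
```

```text
pics
0.0 [0.21248631 0.69229582 0.23012997] [-0.4659394  -3.10661839  0.00351693] 0.9985919505031483
side 528.7521659669623 276.88553712921936 214.43906224212046 [[0.998, -0.056, -0.02, -0.57], [-0.045, -0.499, -0.865, 0.139], [0.039, 0.864, -0.501, 1.454], [0.0, 0.0, 0.0, 1.0]]
top 398.42756043541846 281.12700087965425 203.42923391028597 [[-0.009, -1.0, 0.018, -0.025], [-0.987, 0.006, -0.159, 0.573], [0.158, -0.019, -0.987, 0.902], [0.0, 0.0, 0.0, 1.0]]
```

View pics/side0.png

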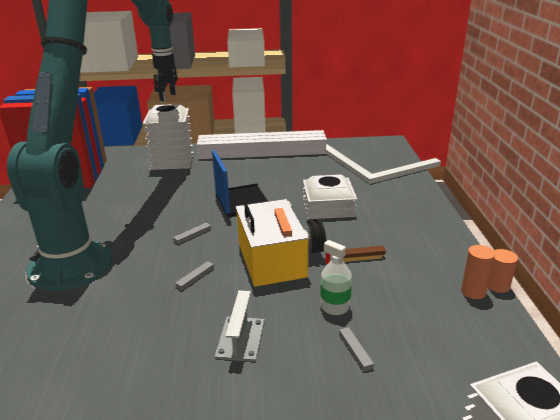

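View pics/top0.png

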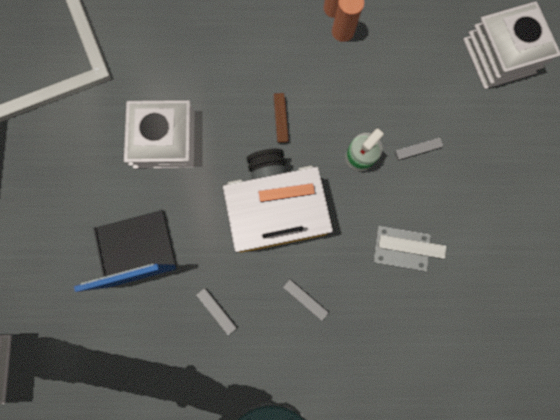

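The side view shows the box at about (272,240) with the copper bar at (284,222), the rail at (238,315) and the panel and tray at (235,190). In the top view the flap is at (278,210), the bar at (287,193), the handle at (284,232), the rail at (412,247) and the tray at (135,245), with the lit panel along its lower edge at (125,277).

```bash
cat > h.py <<'E'
import numpy as np,cv2
def load(n):
    return dict(np.load(n))
def ray(c,u,v,z):
    "pixel(s) -> world points on plane z"
    W=c['world_to_cam'];R,t=W[:3,:3],W[:3,3]
    d=np.stack([(np.asarray(u,float)-c['cx'])/c['fx'],(np.asarray(v,float)-c['cy'])/c['fy'],np.ones(np.shape(u))],-1)@R
    o=-R.T@t
    return o+d*((z-o[2])/d[...,2])[...,None]
def cloud(c):
    v,u=np.mgrid[:420,:560];Z=c['depth'];W=c['world_to_cam']
    P=np.stack([(u-c['cx'])/c['fx']*Z,(v-c['cy'])/c['fy']*Z,Z],-1)
    return (P-W[:3,3])@W[:3,:3]
def rect(c,mask,z,name=''):
    "largest blob of mask -> min-area rectangle on plane z (mm)"
    n,l,s,_=cv2.connectedComponentsWithStats(mask.astype(np.uint8))
    m=l==1+np.argmax(s[1:,4]); cs,_=cv2.findContours(m.astype(np.uint8),cv2.RETR_EXTERNAL,cv2.CHAIN_APPROX_NONE)
    p=max(cs,key=len)[:,0]
    w=ray(c,p[:,0],p[:,1],z)[:,:2]*1000
    r=cv2.minAreaRect(w.astype(np.float32))
    print(name,'c',np.round(r[0],1),'size',np.round(r[1],1),'ang',round(r[2],2),'px',m.sum());return r,m
E
python3 - <<'E'
from h import *
c=load('top0.npz');P=cloud(c);z=P[...,2];p=c['pixels'].astype(int);R,G,B=p[...,0],p[...,1],p[...,2]
ok=c['depth']>0
v,u=np.mgrid[:420,:560]
def box(a,b,c_,d):return (u>=a)&(u<=b)&(v>=c_)&(v<=d)
print('tablez',np.median(z[300:400,420:540]), 'flapz',np.median(z[205:222,250:310]),'railz',np.median(z[242:246,390:440]),'barz',np.median(z[191:195,270:305]))
hsv=cv2.cvtColor(c['pixels'],cv2.COLOR_RGB2HSV)
bar=box(240,330,170,215)&(hsv[...,1]>110)&(R>140)
rect(c,bar,.140,'bar')
rect(c,box(210,340,150,262)&(z>.112)&ok,.124,'flap(depth)')
rect(c,box(210,340,150,262)&(R>120)&((hsv[...,1]<60)|bar),.124,'flap(col)')
rect(c,box(360,460,220,275)&(z>.06)&ok,.080,'rail(d)')
rect(c,box(360,460,220,275)&(R>150),.080,'rail(col)')
rect(c,box(360,460,220,275)&(R>80),.008,'foot+rail')
rect(c,box(250,320,222,242)&(R<70),.158,'handle')
rect(c,box(60,190,255,300)&(B>R+40)&(B>80),.16,'panel blue')
rect(c,box(60,190,255,300)&(z>.145)&ok,.16,'panel d')
rect(c,box(80,190,200,290)&(z>.02)&ok|box(80,190,200,290)&(p.sum(-1)<100),.012,'tray dark')
print(p[277,125],p[245,135],p[300,150],p[245,412],p[240,380])
E
```

```text
tablez -0.0005393534864965442 flapz 0.12353407955862261 railz 0.0790368097397303 barz 0.13928256329997282
bar c [581.5 -40. ] size [ 21.3 116.4] ang 7.94 px 520
flap(depth) c [552.7 -19.2] size [151.6 211.6] ang 11.22 px 6505
flap(col) c [552.8 -18. ] size [154.9 216.9] ang 11.16 px 6557
rail(d) c [ 466.8 -325.4] size [150.4  28.3] ang 79.9 px 821
rail(col) c [ 460.4 -321.2] size [156.  81.] ang 80.14 px 1453
foot+rail c [ 468.4 -346.6] size [253.  134.2] ang 89.44 px 5656
handle c [495.2 -30. ] size [ 7.2 82.4] ang 10.55 px 119
panel blue c [405.1 305.5] size [ 13.5 171. ] ang 14.84 px 545
panel d c [406.4 303.4] size [ 13.9 173.3] ang 14.68 px 600
tray dark c [404.2 336.2] size [ 27.  227.8] ang 14.65 px 941
[ 64 105 155] [56 54 53] [97 99 96] [203 200 190] [188 184 175]
```

Call:
step_arm([
  [10,-20,0,0,0,-2,85],
  [21,-41,0,0,0,-4,60],
  [21,-41,0,0,0,-4,50],
  [21,-41,0,0,0,-4,50],
  [21,-41,0,0,0,-4,50],
  [21,-41,0,0,0,-4,50],
  [21,-41,0,0,0,-4,50],
  [21,-41,0,0,0,-4,50],
  [21,-41,0,0,0,-4,50],
  [21,-41,0,0,0,-4,50],
  [21,-41,0,0,0,-4,50],
  [21,-41,0,0,0,-4,50],
])

```text
time: 1.3
tool_pos: [0.454, 0.2203, 0.2312]
ee_rot: [-1.646, -2.675, 0.0]
force: [1.0, 0.8, -0.3]
opening: 0.587
finger_force: 0.0
```

Call:
step_arm([
  [21,-41,0,0,0,-4,50],
  [21,-41,0,0,0,-4,50],
  [21,-41,0,0,0,-4,50],
  [21,-41,0,0,0,-4,50],
  [21,-41,0,0,0,-3,50],
  [21,-41,0,0,0,0,50],
  [10,-20,0,0,0,0,50],
  [0,0,0,0,0,0,50],
  [0,0,0,0,0,0,50],
])

```text
time: 2.2
tool_pos: [0.5892, -0.0438, 0.2308]
ee_rot: [-2.062, -2.368, 0.001]
force: [-0.3, -0.1, -0.4]
opening: 0.588
finger_force: 0.0
```

Run:
```python
from plant import arm
from h import *
c=arm.camera('wrist');cv2.imwrite('pics/w1.png',cv2.cvtColor(c['pixels'],cv2.COLOR_RGB2BGR))
hsv=cv2.cvtColor(c['pixels'],cv2.COLOR_RGB2HSV);P=cloud(c)
m=(hsv[...,1]>110)&(c['pixels'][...,0]>120)&(hsv[...,0]<18)&(abs(P[...,2]-.139)<.008)
r,m=rect(c,m,.14,'bar');print(np.median(P[m],0))
```

```text
bar c [582.9 -30.6] size [ 23.3 105. ] ang 7.91 px 4256
[ 0.58244246 -0.02553463  0.13899701]
```

View pics/w1.png

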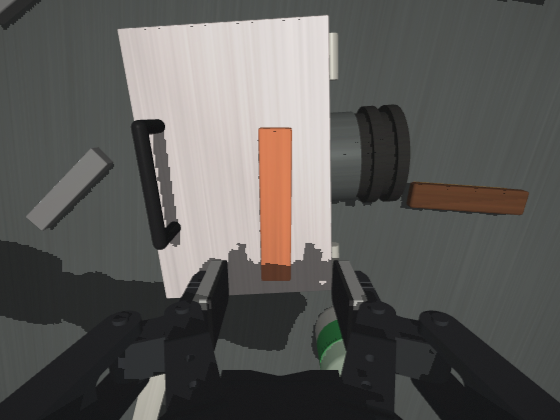

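The wrist view shows the copper bar upright at columns 259–292, rows 128–280 (its lower end is in shadow), with the handle at (155,185) and the spigot on the right. With the shadowed end allowed for, the bar's centre is about (583,-39) mm.

Call:
step_arm([
  [-6,5,-20,0,0,0,50],
  [0,0,-30,0,0,0,50],
  [0,0,-25,0,0,0,50],
  [0,0,-15,0,0,0,50],
  [0,0,-10,0,0,0,50],
  [0,0,-4,0,0,0,50],
  [0,0,0,0,0,0,50],
])

```text
time: 2.95
tool_pos: [0.5839, -0.0386, 0.1274]
ee_rot: [2.062, 2.37, 0.0]
force: [0.4, -0.1, 1.2]
opening: 0.583
finger_force: 0.0
```

Call:
step_arm([
  [0,0,0,0,0,0,30],
  [0,0,0,0,0,0,10],
  [0,0,0,0,0,0,10],
  [0,0,0,0,0,0,10],
  [0,0,0,0,0,0,10],
  [0,0,0,0,0,0,10],
])

```text
time: 3.55
tool_pos: [0.5848, -0.039, 0.1286]
ee_rot: [2.061, 2.368, 0.003]
force: [-0.5, 0.4, 5.7]
opening: 0.263
finger_force: 59.6
```

Call:
step_arm([
  [0,0,5,0,0,0,10],
  [0,0,15,0,0,0,10],
  [0,0,30,0,0,0,10],
  [0,0,30,0,0,0,10],
  [-5,-15,15,0,0,-1,10],
  [-12,-30,0,0,0,-2,10],
  [-15,-35,0,0,0,-2,10],
  [-15,-35,0,0,0,-3,10],
  [-15,-35,0,0,0,-2,10],
  [-15,-35,0,0,0,-2,10],
  [-15,-35,0,0,0,-2,10],
  [-12,-30,0,0,0,-2,10],
])

```text
time: 4.75
tool_pos: [0.4763, -0.2916, 0.2221]
ee_rot: [-2.376, -2.053, 0.003]
force: [-0.1, 0.0, -4.1]
opening: 0.263
finger_force: 59.7
```

Call:
step_arm([
  [-8,-20,0,0,0,-1,10],
  [-5,-12,0,0,0,-1,10],
  [0,-5,-10,0,0,0,10],
  [0,0,-15,0,0,0,10],
  [0,0,-15,0,0,0,10],
  [0,0,-15,0,0,0,10],
  [0,0,-10,0,0,0,10],
  [0,0,0,0,0,0,10],
  [0,0,0,0,0,0,10],
])

```text
time: 5.65
tool_pos: [0.4669, -0.3258, 0.1571]
ee_rot: [-2.407, -2.018, 0.0]
force: [0.9, 0.1, -4.8]
opening: 0.259
finger_force: 59.6
```

Run:
```python
from plant import arm
from h import *
for n in ['top','side','wrist']:
    c=arm.camera(n);np.savez(f'{n}1.npz',**c);cv2.imwrite(f'pics/{n}1.png',cv2.cvtColor(c['pixels'],cv2.COLOR_RGB2BGR))
s=arm.read_state();print(s['tool_pos'],s['ee_rot'],s['force'],s['opening'])
c=load('wrist1.npz');hsv=cv2.cvtColor(c['pixels'],cv2.COLOR_RGB2HSV);P=cloud(c)
zb=s['tool_pos'][2]+.0115
m=(hsv[...,1]>110)&(hsv[...,0]<18)&(abs(P[...,2]-zb)<.015)&(c['depth']>0)
r,m=rect(c,m,zb,'bar');print(np.median(P[m],0))
m=(abs(P[...,2]-.08)<.006)&(c['depth']>0)
rect(c,m,.08,'rail')
```

```text
[ 0.46725664 -0.32634442  0.15800555] [2.40646078e+00 2.01711387e+00 7.16214788e-04] [ 0.59747126 -0.3012825  -5.14988235] 0.26425016882205127
bar c [ 467.4 -319.6] size [111.   23.4] ang 79.96 px 11660
[ 0.46856703 -0.31004177  0.16825265]
rail c [ 478.6 -262.2] size [21.7 27.7] ang 79.96 px 1472
```

View pics/wrist1.png

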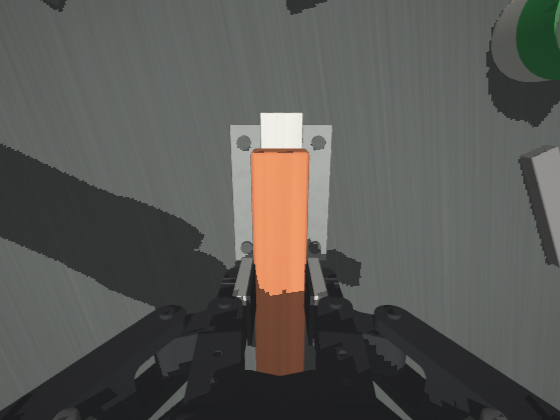

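The wrist view shows the bar (columns 252–308, rows 150–375) lined up over the white rail end at (281,130). It is centred to about 1 mm, so I'll lower it.

Call:
step_arm([
  [1,-1,-15,0,0,0,10],
  [0,0,-20,0,0,0,10],
  [0,0,-15,0,0,0,10],
  [0,0,-10,0,0,0,10],
  [0,0,-5,0,0,0,10],
  [0,0,-3,0,0,0,10],
  [0,0,0,0,0,0,10],
  [0,0,0,0,0,0,10],
])

```text
time: 6.6
tool_pos: [0.4681, -0.3273, 0.0898]
ee_rot: [2.407, 2.017, 0.0]
force: [-0.3, -0.2, -5.4]
opening: 0.256
finger_force: 59.6
```

Call:
step_arm([
  [0,0,-2,0,0,0,10],
  [0,0,-1,0,0,0,10],
  [0,0,-1,0,0,0,10],
  [0,0,0,0,0,0,10],
  [0,0,0,0,0,0,10],
])

```text
time: 7.1
tool_pos: [0.4677, -0.3269, 0.0853]
ee_rot: [2.408, 2.018, -0.0]
force: [-0.1, 0.6, -5.3]
opening: 0.265
finger_force: 59.7
```

Call:
step_arm([
  [0,0,-1,0,0,0,10],
  [0,0,-1,0,0,0,10],
  [0,0,0,0,0,0,10],
])

```text
time: 7.4
tool_pos: [0.4679, -0.327, 0.0846]
ee_rot: [2.408, 2.018, 0.002]
force: [-1.5, 1.6, 6.4]
opening: 0.259
finger_force: 61.0
```

Call:
step_arm([
  [0,0,0,0,0,0,26],
  [0,0,0,0,0,0,30],
  [0,0,0,0,0,0,40],
  [0,0,0,0,0,0,50],
  [0,0,0,0,0,0,50],
  [0,0,10,0,0,0,50],
  [0,0,25,0,0,0,50],
  [0,0,35,0,0,0,50],
  [0,0,40,0,0,0,50],
  [0,0,25,0,0,0,50],
])

```text
time: 8.4
tool_pos: [0.4683, -0.3279, 0.2216]
ee_rot: [2.406, 2.015, 0.002]
force: [0.4, -1.0, -0.2]
opening: 0.59
finger_force: 0.0
```

Run:
```python
from plant import arm
from h import *
s=arm.read_state();print(s['tool_pos'],s['ee_rot'],s['force'],s['opening'])
c=arm.camera('wrist');hsv=cv2.cvtColor(c['pixels'],cv2.COLOR_RGB2HSV);P=cloud(c)
zb=.096
m=(hsv[...,1]>110)&(hsv[...,0]<18)&(abs(P[...,2]-zb)<.007)&(c['depth']>0)
r,m=rect(c,m,zb,'bar');print(np.median(P[m],0))
cv2.imwrite('pics/wr2.png',cv2.cvtColor(c['pixels'],cv2.COLOR_RGB2BGR))
```

```text
[ 0.46829266 -0.32787613  0.22158118] [2.40559816e+00 2.01517226e+00 1.57726908e-03] [ 0.44969787 -0.95583715 -0.19837679] 0.5895136491080265
bar c [ 467.3 -325.1] size [117.7  23.2] ang 80.07 px 3607
[ 0.46785607 -0.31975293  0.09502889]
```

View pics/wr2.png

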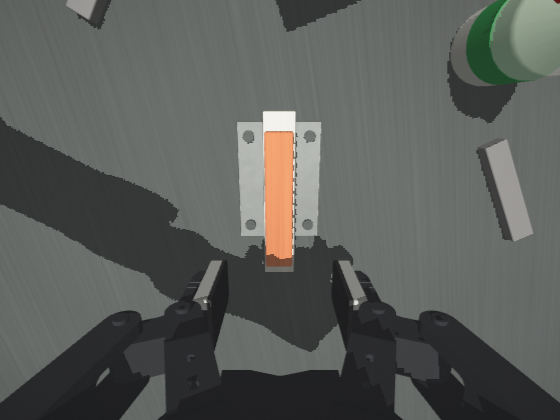

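The view shows the bar lying along the rail, centred at column 279 from row 130 to row 270, and it measures within 0.5 mm of the rail centre. Next is the handle.

Call:
step_arm([
  [1,15,0,0,0,1,50],
  [3,35,0,0,0,2,50],
  [4,40,0,0,0,3,50],
  [4,40,0,0,0,3,50],
  [4,40,0,0,0,3,50],
  [4,40,0,0,0,3,50],
  [4,40,0,0,0,3,50],
  [3,32,0,0,0,3,50],
  [1,16,0,0,0,0.2,50],
  [0,0,0,0,0,0,50],
  [0,0,0,0,0,0,50],
])

```text
time: 9.55
tool_pos: [0.4945, -0.0287, 0.2175]
ee_rot: [-1.993, -2.427, 0.003]
force: [-0.3, -0.1, 0.1]
opening: 0.59
finger_force: 0.0
```

Run:
```python
from plant import arm
from h import *
s=arm.read_state();print(s['tool_pos'],s['ee_rot'],s['opening'])
c=arm.camera('wrist');p=c['pixels'];P=cloud(c)
v,u=np.mgrid[:420,:560]
flap=(abs(P[...,2]-.1235)<.005)&(c['depth']>0)&(v<300)
r,m=rect(c,flap,.124,'flap')
h=(P[...,2]>.147)&(P[...,2]<.175)&(c['depth']>0)&(v<300)&(p.sum(-1)<200)
r,m=rect(c,h,.158,'handle');print(np.median(P[m],0))
```

```text
[ 0.49448259 -0.02866442  0.21750572] [-1.99287449 -2.4266133   0.00275474] 0.5896217354532499
flap c [549.1  -0.7] size [149.6 175.6] ang 11.22 px 42007
handle c [496.7 -28.1] size [ 9.8 91.7] ang 11.09 px 1896
[ 0.49556684 -0.02398303  0.16117294]
```

Call:
step_arm([
  [2,-1,-15,0,0,0,50],
  [0,0,-25,0,0,0,50],
  [0,0,-20,0,0,0,50],
  [0,0,-12,0,0,0,40],
  [0,0,-4,0,0,0,30],
  [0,0,0,0,0,0,15],
  [0,0,0,0,0,0,0],
  [0,0,0,0,0,0,0],
  [0,0,0,0,0,0,0],
  [0,0,0,0,0,0,0],
])

```text
time: 10.6
tool_pos: [0.498, -0.0305, 0.1428]
ee_rot: [1.995, 2.425, 0.0]
force: [-0.7, -2.9, 0.4]
opening: 0.097
finger_force: 58.6
```

Run:
```python
from h import *
a=np.radians(11.2);T=np.radians(np.arange(0,100,4))
x=-130*np.cos(T)+38*np.sin(T);z=38*np.cos(T)+130*np.sin(T)
d=np.diff(np.c_[x*np.cos(a),x*np.sin(a),z],axis=0)
print(np.round(d,1).tolist(), x[-1],z[-1])
```

```text
[[2.9, 0.6, 9.0], [3.5, 0.7, 8.7], [4.1, 0.8, 8.5], [4.7, 0.9, 8.2], [5.2, 1.0, 7.8], [5.7, 1.1, 7.4], [6.2, 1.2, 7.0], [6.7, 1.3, 6.5], [7.1, 1.4, 6.0], [7.5, 1.5, 5.5], [7.9, 1.6, 5.0], [8.2, 1.6, 4.4], [8.5, 1.7, 3.8], [8.7, 1.7, 3.2], [8.9, 1.8, 2.6], [9.1, 1.8, 1.9], [9.2, 1.8, 1.3], [9.3, 1.8, 0.6], [9.3, 1.8, -0.0], [9.2, 1.8, -0.7], [9.2, 1.8, -1.4], [9.1, 1.8, -2.0], [8.9, 1.8, -2.7], [8.7, 1.7, -3.3]] 51.38053224878935 125.3157647937047
```

Call:
step_arm([
  [3,0.6,9,0,0,0,0],
  [3.5,0.7,8.7,0,0,0,0],
  [4,0.8,8.5,0,0,0,0],
  [4.7,0.9,8.2,0,0,0,0],
  [5.2,1,7.8,0,0,0,0],
  [5.7,1.1,7.4,0,0,0,0],
  [6.2,1.2,7,0,0,0,0],
  [6.7,1.3,6.5,0,0,0,0],
])

```text
time: 11.4
tool_pos: [0.5344, -0.0232, 0.2057]
ee_rot: [-1.993, -2.423, 0.006]
force: [-2.2, -5.5, -4.7]
opening: 0.09
finger_force: 58.3
```

Call:
step_arm([
  [7,1.4,6,0,0,0,0],
  [7.5,1.5,5.5,0,0,0,0],
  [8,1.6,5,0,0,0,0],
  [8,1.6,4.4,0,0,0,0],
  [8.5,1.7,3.8,0,0,0,0],
  [8.7,1.7,3.2,0,0,0,0],
  [9,1.8,2.6,0,0,0,0],
  [9,1.8,2,0,0,0,0],
])

```text
time: 12.2
tool_pos: [0.6001, -0.0102, 0.241]
ee_rot: [-1.994, -2.422, 0.004]
force: [-6.5, -3.6, 11.6]
opening: 0.086
finger_force: 61.5
```

Call:
step_arm([
  [9,1.8,1.3,0,0,0,0],
  [9.3,1.8,0.6,0,0,0,0],
  [9.3,1.8,0,0,0,0,0],
  [9.2,1.8,-0.7,0,0,0,0],
  [9.2,1.8,-1.4,0,0,0,0],
  [9,1.8,-2,0,0,0,0],
  [9,1.8,-2.7,0,0,0,0],
  [8.7,1.7,-3.3,0,0,0,0],
  [0,0,0,0,0,0,0],
])

```text
time: 13.1
tool_pos: [0.6771, 0.005, 0.2302]
ee_rot: [1.993, 2.425, 0.002]
force: [1.8, -4.5, 3.5]
opening: 0.091
finger_force: 64.6
```

Call:
step_arm([
  [0,0,0,0,0,0,14],
  [0,0,0,0,0,0,20],
  [0,0,0,0,0,0,20],
  [0,0,5,0,0,0,20],
  [0,0,10,0,0,0,20],
  [0,0,15,0,0,0,20],
  [0,0,25,0,0,0,20],
  [0,0,30,0,0,0,20],
])

```text
time: 13.9
tool_pos: [0.6747, 0.0051, 0.3161]
ee_rot: [-1.995, -2.426, 0.001]
force: [0.5, -0.7, -0.3]
opening: 0.233
finger_force: 0.0
```

Call:
step_arm([
  [-5,-1,5,0,0,-4,30],
  [-12,-2,5,0,0,-8,40],
  [-14,-3,0,0,0,-8,40],
  [-14,-3,0,0,0,-8,40],
  [-14,-3,0,0,0,-8,40],
  [-14,-3,0,0,0,-8,40],
  [-14,-3,0,0,0,-8,40],
  [-14,-3,0,0,0,-8,40],
  [-14,-3,0,0,0,-8,40],
  [-12,-2,0,0,0,-8,40],
  [0,0,0,0,0,-8,40],
  [0,0,0,0,0,-6,40],
])

```text
time: 15.1
tool_pos: [0.5482, -0.021, 0.3262]
ee_rot: [-3.126, -0.297, -0.003]
force: [0.7, 0.6, -0.5]
opening: 0.468
finger_force: 0.0
```

Run:
```python
from plant import arm
from h import *
s=arm.read_state();print(s['tool_pos'],s['ee_rot'],s['opening'],s['qpos'])
im=[]
for n in ['top','side','wrist']:
    c=arm.camera(n);np.savez(f'{n}3.npz',**c);im.append(cv2.cvtColor(c['pixels'],cv2.COLOR_RGB2BGR))
    hsv=cv2.cvtColor(c['pixels'],cv2.COLOR_RGB2HSV);P=cloud(c)
    near=(c['depth']>0)&(abs(P[...,0]-.55)<.1)&(abs(P[...,1]+.02)<.12)&(P[...,2]>.06)&(P[...,2]<.15)
    for nm,lo,hi in(('blue',95,130),('red',0,8),('red2',172,180)):
        m=near&(hsv[...,0]>=lo)&(hsv[...,0]<=hi)&(hsv[...,1]>110)&(hsv[...,2]>50)
        if m.sum()>20: print(n,np.round(np.median(P[m],0),4)); rect(c,m,.113,nm)
cv2.imwrite('pics/all3.png',cv2.resize(np.hstack([im[0][120:330,120:460],im[2][:,:]][1:]),None,fx=1,fy=1)); cv2.imwrite('pics/side3.png',im[1][130:340,150:450])
```

```text
[ 0.54817535 -0.02102973  0.32624903] [-3.12607809 -0.29656316 -0.00341751] 0.46816112182842473 [-0.72690553  0.36760617  0.91419652  1.93156025 -0.34624106  1.00534476
 -1.0376135 ]
side [ 0.5619 -0.067   0.1031]
blue c [561.7 -81.5] size [36.  50.7] ang 3.79 px 142
side [0.5466 0.0207 0.102 ]
red c [546.7   1.4] size [35.5 57. ] ang 1.95 px 133
wrist [ 0.5625 -0.0606  0.1117]
blue c [562.3 -60.3] size [37.5 12.3] ang 12.86 px 364
wrist [0.546  0.0255 0.1117]
red c [545.9  25.5] size [38.6 13.4] ang 9.37 px 419
```

View pics/all3.png

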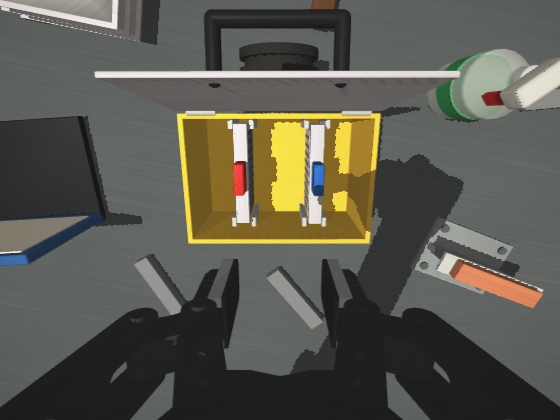

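View pics/side3.png

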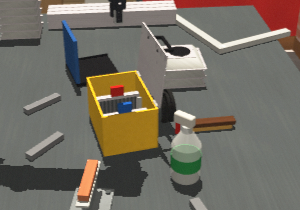

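The wrist view shows the flap standing open, the red tab at (239,178), the blue tab at (318,178) and the bar still on its rail at (495,280). The side view agrees. The blue tab is at about (562,-61) mm.

Call:
step_arm([
  [7,-20,-10,0,0,0,40],
  [7,-20,-30,0,0,0,40],
  [0,0,-40,0,0,0,40],
  [0,0,-40,0,0,0,40],
  [0,0,-40,0,0,0,40],
  [0,0,-30,0,0,0,40],
  [0,0,-20,0,0,0,40],
  [0,0,-12,0,0,0,40],
  [0,0,-6,0,0,0,40],
  [0,0,0,0,0,0,40],
])

```text
time: 16.25
tool_pos: [0.5625, -0.061, 0.0968]
ee_rot: [-3.126, -0.306, -0.001]
force: [-0.2, -0.3, 0.1]
opening: 0.468
finger_force: 0.0
```

Call:
step_arm([
  [0,0,-7,0,0,0,30],
  [0,0,0,0,0,0,20],
  [0,0,0,0,0,0,10],
  [0,0,0,0,0,0,0],
  [0,0,0,0,0,0,0],
  [0,0,0,0,0,0,0],
])

```text
time: 16.85
tool_pos: [0.5626, -0.0612, 0.0902]
ee_rot: [3.126, 0.305, 0.002]
force: [-0.1, -0.4, 3.0]
opening: 0.125
finger_force: 60.2
```

Call:
step_arm([
  [0,0,4,0,0,0,0],
  [0,0,8,0,0,0,0],
  [0,0,15,0,0,0,0],
  [0,0,20,0,0,0,0],
  [0,0,20,0,0,0,0],
  [0,0,20,0,0,0,0],
])

```text
time: 17.45
tool_pos: [0.5617, -0.0606, 0.1783]
ee_rot: [-3.126, -0.305, 0.0]
force: [0.5, 0.5, -2.9]
opening: 0.126
finger_force: 59.5
```

Call:
step_arm([
  [0,0,20,0,0,0,0],
  [0,0,25,0,0,0,0],
  [0,0,25,0,0,0,0],
  [0,0,25,0,0,0,0],
  [0,0,15,0,0,0,0],
  [0,0,5,0,0,0,0],
  [0,0,0,0,0,0,0],
])

```text
time: 18.15
tool_pos: [0.562, -0.0607, 0.2921]
ee_rot: [-3.126, -0.305, -0.001]
force: [0.3, -0.0, -2.7]
opening: 0.124
finger_force: 59.5
```

Call:
step_arm([
  [-10,2,0,0,0,0,0],
  [-20,5,0,0,0,2,0],
  [-20,10,0,0,0,4,0],
  [-15,20,0,0,0,5,0],
  [-10,25,0,0,0,6,0],
  [-5,25,0,0,0,6,0],
  [-3,25,0,0,0,6,0],
  [-2,25,0,0,0,6,0],
  [-1,25,0,0,0,6,0],
  [-1,25,0,0,0,6,0],
  [-1,25,0,0,0,6,0],
  [-1,25,0,0,0,6,0],
])

```text
time: 19.35
tool_pos: [0.4711, 0.1764, 0.2903]
ee_rot: [-2.567, -1.81, 0.006]
force: [-0.3, 0.1, -2.7]
opening: 0.128
finger_force: 59.5
```

Call:
step_arm([
  [-1,25,0,0,0,6,0],
  [0,25,0,0,0,6,0],
  [0,25,0,0,0,6,0],
  [0,25,0,0,0,6,0],
  [0,25,0,0,0,6,0],
  [0,15,0,0,0,4,0],
  [0,5,0,0,0,0,0],
  [0,0,0,0,0,0,0],
  [0,0,0,0,0,0,0],
  [0,0,0,0,0,0,0],
])

```text
time: 20.35
tool_pos: [0.4721, 0.3193, 0.2915]
ee_rot: [1.934, 2.475, -0.002]
force: [0.1, -1.1, -3.0]
opening: 0.127
finger_force: 59.5
```

Run:
```python
from plant import arm
from h import *
from scipy.spatial.transform import Rotation as Ro
s=arm.read_state();print(s['tool_pos'],s['force'],s['opening'],s['qpos'])
y=Ro.from_rotvec(s['ee_rot']).as_matrix();print(y, np.degrees(np.arctan2(y[1,1],y[0,1])))
im=[]
for n in ['top','side','wrist']:
    c=arm.camera(n);np.savez(f'{n}4.npz',**c);im.append(cv2.cvtColor(c['pixels'],cv2.COLOR_RGB2BGR))
cv2.imwrite('pics/ts4.png',np.vstack([np.hstack([im[0][100:,:350],im[1][50:370,100:450]]),np.zeros((0,700,3),np.uint8)]))
c=load('wrist4.npz');P=cloud(c);p=c['pixels']
v,u=np.mgrid[:420,:560];ok=c['depth']>0
r,m=rect(c,ok&(abs(P[...,2]-.16)<.006)&(P[...,0]<.47),.16,'panel top (wrist)')
zt=s['tool_pos'][2]
print('z levels',np.histogram(P[ok][:,2],bins=np.arange(-.01,.35,.02)))
```

```text
[0.47207851 0.31934553 0.29145856] [ 0.14047308 -1.10606493 -2.98224145] 0.12705563081543628 [-1.00283115  0.35030854  0.43219568  1.91521487 -0.18152122  0.91522562
 -0.23825619]
[[-2.41711562e-01  9.70347958e-01 -6.01041982e-04]
 [ 9.70347615e-01  2.41710737e-01 -1.19404634e-03]
 [-1.01336213e-03 -8.71834460e-04 -9.99999107e-01]] 13.98753690796803
panel top (wrist) c [407.3 308.8] size [ 13.3 167.4] ang 14.76 px 2695
z levels (array([159377,   2112,   1952,   4128,   8578,   1783,    635,    757,
         3139,      0,      0,     60,     73,    104,   4234,   1239,
         3895]), array([-0.01,  0.01,  0.03,  0.05,  0.07,  0.09,  0.11,  0.13,  0.15,
        0.17,  0.19,  0.21,  0.23,  0.25,  0.27,  0.29,  0.31,  0.33]))
```

View pics/ts4.png

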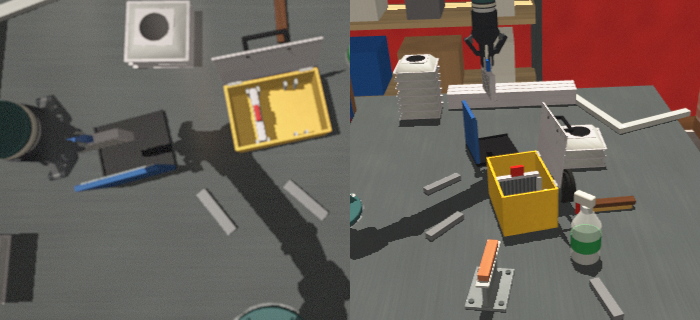

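The top view shows the plate at (105,138) over the tray, parallel to the blue panel at (125,177). The side view shows the flap open, the red tab still in its slot and the bar on its rail at (488,262). I'll check the plate's tilt in the grip and refine the stand position before lowering.

Run:
```python
from h import *
a=np.radians(14.75);X=np.array([np.cos(a),np.sin(a)]);Y=np.array([-X[1],X[0]])
for n in ['wrist','top','side']:
    c=load(n+'4.npz');P=cloud(c);ok=c['depth']>0;p=c['pixels'].astype(int)
    d=P[...,:2]-np.array([.472,.3195]);sx=d@X*1000;sy=d@Y*1000;z=P[...,2]*1000
    m=ok&(abs(sx)<20)&(abs(sy)<75)&(z>190)&(z<292)
    if m.sum()>30:
        s=m&(abs(sy)>22)
        print(n,m.sum(),'sx',np.percentile(sx[s],[5,50,95]).round(1),'sy',np.percentile(sy[m],[0.5,99.5]).round(1),'z',np.percentile(z[s],[1,99]).round(1))
        # top edge: per-column max z
        for lo,hi in((-58,-45),(-45,-30),(30,45),(45,58)):
            q=m&(sy>lo)&(sy<hi)
            if q.sum()>10: print('  ',lo,hi,'zmax',np.percentile(z[q],97).round(1),'zmin',np.percentile(z[q],3).round(1),'sx',np.median(sx[q]).round(1),q.sum())
        if s.sum()>100:
            A=np.c_[sy[s],z[s],np.ones(s.sum())];print('  sx fit (per sy, per z)',np.linalg.lstsq(A,sx[s],rcond=None)[0][:2].round(4))
    W=c['world_to_cam']
    t=ok&(abs(z-160)<6)&(abs(sx+66)<15);
    if t.sum()>30: print('  panel top sx',np.percentile(sx[t],[3,97]).round(1),'sy',np.percentile(sy[t],[.5,99.5]).round(1))
    f=ok&(z>30)&(z<150)&(abs(sx+62)<12);
    if f.sum()>100: print('  lit face sx',np.percentile(sx[f],[5,50,95]).round(1),'sy',np.percentile(sy[f],[.5,99.5]).round(1),f.sum())
    b=ok&(z>4)&(z<20)&(sx>-60)&(sx<95)&(abs(sy)<120)
    print('  tray sx max',np.percentile(sx[b],99.5).round(1),'sy',np.percentile(sy[b],[.5,99.5]).round(1),b.sum())
```

```text
wrist 4515 sx [-7.3 -0.1  7.3] sy [-59.4  59.8] z [222.6 286.9]
   -58 -45 zmax 286.6 zmin 284.5 sx -0.9 555
   -45 -30 zmax 286.6 zmin 284.6 sx -1.2 250
   30 45 zmax 286.5 zmin 277.9 sx 0.2 1079
   45 58 zmax 286.7 zmin 283.9 sx 0.4 984
  sx fit (per sy, per z) [ 0.0124 -0.0025]
  panel top sx [-71.9 -60.7] sy [-77.3  89.2]
  lit face sx [-60.8 -59.3 -59. ] sy [-76.7  89.2] 3082
  tray sx max 76.4 sy [-78.5  89.6] 10254
top 673 sx [-10.7  -6.2   4.5] sy [-63.1  33.1] z [208.4 288.1]
   -58 -45 zmax 287.6 zmin 216.7 sx -8.9 133
   -45 -30 zmax 287.8 zmin 223.8 sx -6.6 127
  sx fit (per sy, per z) [-0.0562  0.0669]
  panel top sx [-73.4 -61.8] sy [-80.9  86.3]
  lit face sx [-73.7 -73.  -53.2] sy [-449.1   85.2] 627
  tray sx max 75.7 sy [-81.5  88.4] 3160
side 359 sx [-8.8 -5.8  6.4] sy [-68.4  54.9] z [207.  287.7]
   -58 -45 zmax 287.1 zmin 206.9 sx -5.8 65
   -45 -30 zmax 286.5 zmin 217.1 sx -7.9 35
   30 45 zmax 278.6 zmin 210.2 sx -7.7 22
   45 58 zmax 274.1 zmin 210.5 sx -6.8 11
  sx fit (per sy, per z) [-0.0601  0.0099]
  panel top sx [-77.6 -54.2] sy [ -85.  1656.1]
  lit face sx [-72.8 -67.7 -51.4] sy [-454.   446.9] 971
  tray sx max 82.8 sy [-82.9  93.3] 718
```

Call:
step_arm([
  [0,4.5,-5,0,0,0.7,0],
  [0,0,-15,0,0,0,0],
  [0,0,-25,0,0,0,0],
  [0,0,-25,0,0,0,0],
  [0,0,-25,0,0,0,0],
  [0,0,-25,0,0,0,0],
  [0,0,-17,0,0,0,0],
  [0,0,-10,0,0,0,0],
  [0,0,-5,0,0,0,0],
  [0,0,0,0,0,0,0],
  [0,0,0,0,0,0,0],
  [0,0,0,0,0,0,0],
])

```text
time: 21.7
tool_pos: [0.4728, 0.326, 0.1407]
ee_rot: [1.916, 2.489, 0.003]
force: [0.4, 0.1, -3.4]
opening: 0.125
finger_force: 59.4
```

Run:
```python
from plant import arm
from h import *
s=arm.read_state();print(s['tool_pos'],s['ee_rot'],s['force'],s['opening'],abs(s['joint_velocities']).max())
a=np.radians(14.75);X=np.array([np.cos(a),np.sin(a)]);Y=np.array([-X[1],X[0]])
c=arm.camera('wrist');P=cloud(c);ok=c['depth']>0
d=P[...,:2]-np.array([.472,.3195]);sx=d@X*1000;sy=d@Y*1000;z=P[...,2]*1000
m=ok&(abs(sx)<15)&(abs(sy)<75)&(z>60)&(z<138);q=m&(abs(sy)>22)&(z>130)
print('plate sx',np.percentile(sx[q],[2,98]).round(1),'sy',np.percentile(sy[m],[.5,99.5]).round(1),'top',[np.percentile(z[m&(sy>l)&(sy<h)],97).round(1) for l,h in((-55,-30),(30,58))])
print('yaw slope',np.polyfit(sy[q],sx[q],1)[0])
t=ok&(abs(z-160)<6)&(abs(sx+66)<15);print('panel',np.percentile(sx[t],[3,97]).round(1),np.percentile(sy[t],[.5,99.5]).round(1))
cs,ct=arm.camera('side')['pixels'],arm.camera('top')['pixels']
cv2.imwrite('pics/end.png',cv2.cvtColor(np.hstack([ct[100:,60:460],cs[100:,100:500]]),cv2.COLOR_RGB2BGR))
```

```text
[0.47281761 0.32604792 0.14065369] [1.91567253 2.48933215 0.00314775] [ 0.4183519   0.11414123 -3.39393966] 0.12453136046247616 0.0033584812135397484
plate sx [-5.9  9.2] sy [-53.6  65.5] top [np.float64(135.5), np.float64(135.6)]
yaw slope -0.002186262933751927
panel [-71.4 -60.3] [-14.5  89.7]
```

View pics/end.png

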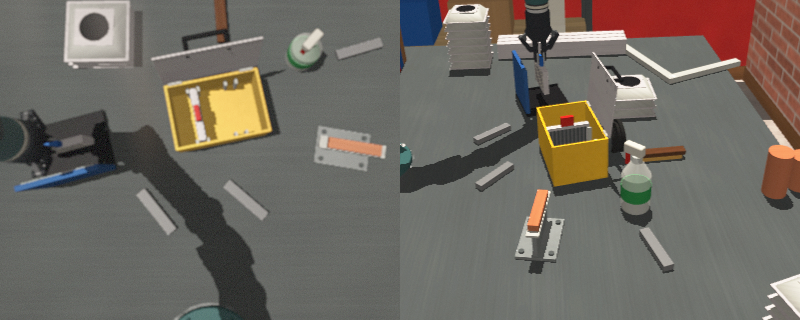

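The plate hangs upright and square in front of the panel (top view (65,143), side view (543,75)). It measures 62 mm from the lit face with its centre about 95 mm up. The flap is open, the bar is on its rail and the red tab is in its slot.

```bash
python3 -c "
from plant import arm
print(arm.job_done())"
```

```text
the job is handed in; nothing more can be done
None
```

The job is handed in at about 22 s, with no verdict returned: the copper bar lies centred on its rail, the flap stands open by itself, and the blue-tabbed filter is held upright and square, centred 62 mm in front of the lit panel.

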